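# Build the lens stack of an inspection camera

### The job

Build up the lens stack for the board-inspection camera in the blue four-rod holder: first the black plastic spacer, then the clear pale-blue glass lens blank on top of it, and last the brass retaining ring. Lay each one flat between the four rods and let go of it before fetching the next, and set the glass down without dropping it. The amber filter disc and the larger steel collar are not part of this stack.

Things in the scene. Friction and masses are not known exactly. Their poses are not given: they have to be found in the camera images.
- holder_seat (a point): Fixed holder: blue plate 90 x 90 x 12 mm with four upright steel rods, 7 mm thick, 45 mm tall above the plate. Point: centre of the plate top (12 mm above the desk), where the stack goes; z up, x and y parallel to the plate edges. Rods at x, y = +-24 mm: about 5 mm play around a part. Fingers closing along x or y pass the 41 mm gaps between rods; diagonally they would hit. Yaw within 35 deg.
- spacer_mid (a point): Spacer: matt black plastic ring, outer diameter 50 mm, hole 36 mm, 16 mm high, about 30 g. Goes in first, on the plate. Starts flat on the desk at any of five places; round, so yaw is free. Point: its centre, half-way up; z is its round axis (up).
- lens_mid (a point): Lens blank: flat clear pale-blue glass disc with a whitish rim, diameter 50 mm, 12 mm thick, about 60 g. Goes in second, on the spacer. A disc of the same size in amber is a bystander. Starts flat on the desk at any of five places; round, so yaw is free. Point: its centre, half-way up; z is its round axis (up).
- ring_mid (a point): Retaining ring: brass ring with two dark notches on top, outer diameter 50 mm, hole 36 mm, 12 mm high, about 60 g. Goes in last, on the lens blank. A steel collar 64 mm across is a bystander. Starts flat on the desk at any of five places; round, so yaw is free. Point: its centre, half-way up; z is its round axis (up).
Mind the look-alikes: they are no part of the job. Of the things shaped like the part that bears spacer_mid, the black one is meant.

How it is judged:
By the outcome, as a careful person would: the job done as asked, in the order asked, and still so for the second after the job is handed in, with the robot touching nothing.
It also fails if it takes over 64 s, if anything falls off the work surface, if the arm or the gripper's body presses on something with over 40 N, if the wrist force passes 120 N, or if a joint passes its speed limit or range.

### The arm

A 6-joint arm with a two-finger parallel gripper is mounted at the origin on the work surface. World frame = base frame: x ahead of the robot, y to its left, z up, the work surface at z = 0. Lengths are in m, angles in rad, forces in N, time in s.
With the tool pointing down it reaches from about 0.35 to 0.775 m from the base axis. Payload 5.5 kg.
Tool frame: the origin (TCP) lies at the very end of the fingers, on their centre line; the grasp point (between the pads) lies 19 mm behind it; z points along the fingers, y is the line along which they close (so a half turn about z gives the same grasp; the last joint's range is limited). The gripper opens to 85 mm and grips with 20 to 120 N. Pads are 22 mm wide; open, the fingers measure 114 mm over their backs; the gripper's body (76 mm by 85 mm) begins 54 mm behind the grasp point. The pads swing forward as they close: fully open they stand 13 mm farther back than shut.
Start: joints at [-1.421, 0.313, 0.046, 1.304, 0, 1.431], TCP at [0.164, -0.551, 0.231] pointing down, gripper open.
Joint ranges: [-2.76, 2.76], [-0.86, 1.69], [-1.03, 1.26], [-2.2, 2.34], [-1.47, 1.5], [-3.14, 3.14]. Speed limits (rad/s): [2.57, 2.57, 3.14, 3.14, 3.14, 3.14].

### API

Orientations are given as a unit quaternion [w, x, y, z].
In Python, from workcell import env, imaging, ticket gives the robot as it stands. The module is installed in compiled form; this text tells all that it offers.
- The arm moves only by the tool apply_moves, never from a script. Its argument "rows" is a list of rows, each an object with "xyz": the shift along the tool's x, y, z in mm, a list of three; "turn": the turn, a rotation vector about the tool's x, y, z in rad, a list of three; "grip": the opening, from 0 (shut) to 1 (fully open). A call has 1 to 12 rows; each row is the pose to reach, as a shift and turn from the pose commanded when the call began, along the tool's axes at that moment; what a row does not reach only later rows make up. A row lasts 1/12 s, in which the tool goes at most 41.7 mm and 7.16 degrees, less where a joint would pass 70% of its speed; a pose out of reach is approached as far as the arm can. A call with a gripper value outside its range is refused whole. The fingers move at their own pace and stop on an object; "force" is the grip in N (left out, the last holds). Time passes only in rows, so rows that repeat a pose let the fingers close. It gives the time, the measured TCP pose, the force, the opening and the grip force at its end, in the units of the state.
- env.get_state(): the state, without advancing time (a new reading comes with each control period).
- imaging.read_camera(name): name is "scene" or "top" or "wrist"; returns a dict with "color" (384x512x3 uint8, blue, green, red), "z_map" (384x512 float32, m along the optical axis (not along the pixel's ray), 0 where there is no reading), "camera_matrix" (3x3 intrinsics, pixels), "view" (4x4, takes a point from world to camera coordinates). Camera axes: x right, y down, z forward; pixel columns grow to the right and rows downward; lengths in m; the calibration is good to about 2 mm. A picture is of the moment at which its call begins.
- ticket.hand_in(): hands the job in; it is judged then, once.
The state is a dict: "clock": time; "joint_pos": joint angles; "qvel": joint speeds; "tau": joint torques, N m; "tcp_pos": TCP position; "orientation": TCP orientation; "wrist_force": force on the tool from outside, world axes, zero at the start; "ft_torque": the same for the moment, N m; "finger_gap": finger opening in m; "grip_force": force on a finger pad.
Only numpy, scipy, OpenCV 4.12 (cv2) and the standard library are available. Lean on these libraries where they do the work, as an engineer would, in place of code of your own. Each camera call takes 0.05 s, during which the arm holds its last target. There are 200 camera calls.

## Working session

There is one attempt and no reset: what is moved stays moved. The work goes in short steps, Python scripts to look and compute and a tool call to move; the robot and the scene stay as the last step left them, time stands still between calls to the robot, and variables do not carry over. Pictures are saved under pics/ and viewed, at most 10 in all, crops included, and the job is handed in when it is done.

Besides the shell and the picture viewer there is one more tool, called after "Request:" by a JSON object that holds its "name" and its "arguments". apply_moves: Moves the arm, as the interface text tells. Its arguments: {"type":"object","properties":{"rows":{"type":"array"},"force":{"type":"number"}},"required":["rows"]}

```bash
mkdir -p pics
cat > h.py <<'E'
import numpy as np, cv2
from workcell import env, imaging, ticket
def shot(n,f=None):
    c=imaging.read_camera(n)
    if f: cv2.imwrite('pics/'+f,c['color'])
    return c
def ray(c,u,v,z):
    K=c['camera_matrix'];V=c['view'];R=V[:3,:3];t=V[:3,3]
    o=-R.T@t; d=R.T@np.linalg.inv(K)@np.array([u,v,1.]); return o+d*(z-o[2])/d[2]
def pt(c,u,v):
    K=c['camera_matrix'];V=c['view'];R=V[:3,:3];t=V[:3,3]
    p=np.linalg.inv(K)@np.array([u,v,1.])*c['z_map'][int(v),int(u)]; return R.T@(p-t)
E
python3 - <<'E'
from h import *
a=shot('top','top.png');b=shot('scene','scene.png')
for c in(a,b):
    R=c['view'][:3,:3];print(-R.T@c['view'][:3,3],R.round(2).tolist(),c['camera_matrix'][0,0])
s=env.get_state();print(s)
E
```

```text
[ 0.36846148 -0.01569786  1.05893107] [[0.01, -1.0, 0.01], [-0.99, -0.02, -0.14], [0.14, -0.01, -0.99]] 495.50908083760476
[1.14243909 0.32958219 0.53930303] [[-0.49, 0.87, 0.01], [0.51, 0.29, -0.81], [-0.71, -0.39, -0.58]] 411.4204469919667
{'clock': 0.1, 'joint_pos': array([-1.42062505e+00,  3.13950049e-01,  4.51191755e-02,  1.30362298e+00,
       -1.73359847e-05,  1.43116511e+00]), 'qvel': array([-0.00075213, -0.00263651,  0.0010716 ,  0.0015841 , -0.00060489,
        0.00332328]), 'tau': array([ 1.97211666e-03, -4.81724274e+01,  2.99243975e+01,  1.27522746e-02,
       -2.22348986e-04,  9.82063113e-06]), 'tcp_pos': array([ 0.16421383, -0.55057995,  0.23049485]), 'orientation': array([-8.28707924e-04,  9.89519829e-01,  1.44394670e-01, -1.30354674e-05]), 'wrist_force': array([-0.36738085,  0.59098822,  0.42044767]), 'ft_torque': array([ 0.03085523,  0.03254766, -0.02719476]), 'grip_force': 0.0, 'finger_gap': 0.08510493246696081}
```

View pics/top.png

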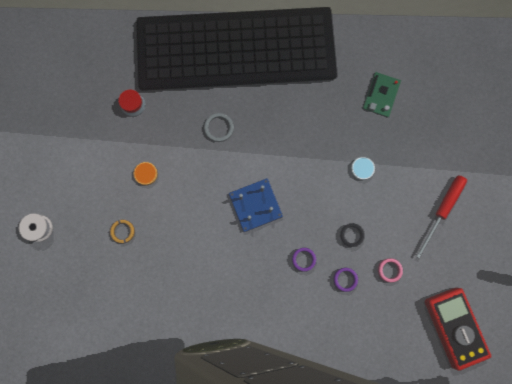

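View pics/scene.png

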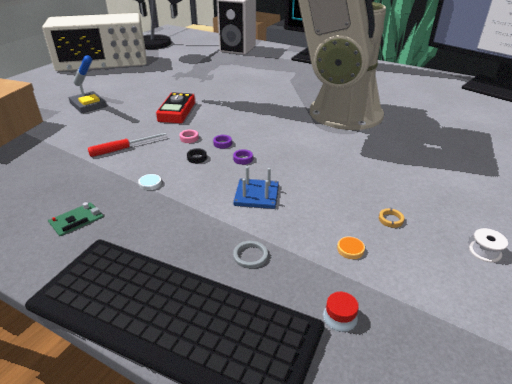

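The top view shows the black spacer at (352,236), the pale-blue lens at (363,169), the brass ring at (122,232), and the holder at (255,205). The bystanders are the amber disc (145,174), the steel collar (219,127), and the purple and pink rings. The scene view agrees.

```bash
cat >> h.py <<'E'
def blob(c,m,u,v,r):
    w=np.zeros_like(m);cv2.circle(w,(int(u),int(v)),r,255,-1);m=cv2.bitwise_and(m,w)
    k=max(cv2.findContours(m,cv2.RETR_EXTERNAL,cv2.CHAIN_APPROX_NONE)[0],key=cv2.contourArea)
    return cv2.convexHull(k)
def circ(c,k,z):
    P=np.array([ray(c,u,v,z)[:2] for u,v in k[:,0]+0.0],np.float32)*1000
    (x,y),a,_=cv2.fitEllipse(P.reshape(-1,1,2)); return np.round([x,y,*a],1)
E
python3 - <<'E'
from h import *
c=shot('top');hsv=cv2.cvtColor(c['color'],cv2.COLOR_BGR2HSV)
for n,u,v in(('sp',352,236),('lens',363,169),('ring',122,232),('hold',255,205),('desk',300,180)): print(n,hsv[v-14:v+15:4,u].tolist())
M={'spacer':(cv2.inRange(hsv,(0,0,0),(180,255,50)),352,236,18,.016),
'lens':(cv2.inRange(hsv,(85,50,120),(110,255,255)),363,169,20,.012),
'ring':(cv2.inRange(hsv,(8,110,90),(30,255,255)),122,232,18,.012),
'hold':(cv2.inRange(hsv,(105,120,50),(125,255,255)),255,205,40,.012)}
for n,(m,u,v,r,z) in M.items():
    k=blob(c,m,u,v,r);print(n,k[:,0].min(0),k[:,0].max(0),circ(c,k,z),'depth z',pt(c,u,v)[2].round(3))
    if n=='hold':
        P=np.array([ray(c,a,b,.012)[:2] for a,b in k[:,0]+0.0],np.float32)*1000;print(cv2.minAreaRect(P))
E
```

```text
sp [[113, 9, 110], [120, 10, 50], [120, 6, 89], [115, 13, 119], [114, 11, 117], [108, 12, 109], [110, 12, 64], [108, 12, 103]]
lens [[102, 12, 106], [99, 80, 207], [98, 80, 210], [98, 80, 210], [98, 80, 210], [99, 81, 212], [101, 23, 124], [103, 17, 107]]
ring [[60, 2, 112], [18, 139, 134], [105, 9, 108], [120, 7, 113], [110, 7, 115], [120, 2, 112], [18, 146, 148], [110, 7, 105]]
hold [[111, 117, 85], [109, 148, 122], [109, 151, 123], [109, 150, 126], [109, 151, 123], [109, 147, 118], [109, 153, 123], [109, 156, 126]]
desk [[113, 9, 117], [113, 9, 120], [114, 11, 118], [102, 11, 118], [108, 11, 119], [108, 11, 116], [116, 15, 120], [110, 13, 116]]
spacer [352 226] [361 233] [ 453.3 -243.1    8.2   23.8] depth z -0.005
lens [353 158] [373 177] [ 587.5 -259.8   43.4   44.3] depth z 0.014
ring [110 221] [123 242] [439.9 260.3  30.7  45.5] depth z -0.001
hold [230 180] [280 230] [502.4 -28.2 107.6 110.2] depth z 0.011
((503.40887451171875, -28.09844970703125), (87.53340911865234, 87.42241668701172), 22.73525047302246)
```

```bash
cat >> h.py <<'E'
from scipy.spatial.transform import Rotation as Ro
def move(x,y,z,ydeg=-67.3):  # world mm target (TCP), direction of the closing line -> tool shift, turn
    s=env.get_state();q=s['orientation'];R=Ro.from_quat([*q[1:],q[0]]).as_matrix()
    d=R.T@(np.array([x,y,z])-1000*s['tcp_pos'])
    a=np.radians(ydeg);Yd=np.array([np.cos(a),np.sin(a),0]);Zd=np.array([0,0,-1.]);T=np.c_[np.cross(Yd,Zd),Yd,Zd]
    print('shift',d.round(1),'turn',Ro.from_matrix(R.T@T).as_rotvec().round(3),'tcp',(1000*s['tcp_pos']).round(1),'gap',round(s['finger_gap']*1000,1),'t',s['clock'])
E
python3 - <<'E'
from h import *
c=shot('top');
for n,u,v in(('sp',352,236),('lens',363,168),('ring',122,232)): print(n,ray(c,u,v,.014)*1000)
p=ray(c,352,236,.016)*1000
move(p[0],p[1],160)
E
```

```text
sp [ 439.37584098 -233.65409834   14.        ]
lens [ 586.15099865 -259.38615109   14.        ]
ring [440.15995462 250.90113004  14.        ]
shift [ 354.3 -225.6   71. ] turn [-0.001 -0.    -0.106] tcp [ 164.2 -550.7  230.7] gap 85.2 t 0.2
```

Request:
{"name": "apply_moves", "arguments": {"rows": [{"xyz": [354, -226, 70], "turn": [0, 0, -0.106], "grip": 1}, {"xyz": [354, -226, 70], "turn": [0, 0, -0.106], "grip": 1}, {"xyz": [354, -226, 70], "turn": [0, 0, -0.106], "grip": 1}, {"xyz": [354, -226, 70], "turn": [0, 0, -0.106], "grip": 1}, {"xyz": [354, -226, 70], "turn": [0, 0, -0.106], "grip": 1}, {"xyz": [354, -226, 70], "turn": [0, 0, -0.106], "grip": 1}, {"xyz": [354, -226, 70], "turn": [0, 0, -0.106], "grip": 1}, {"xyz": [354, -226, 70], "turn": [0, 0, -0.106], "grip": 1}, {"xyz": [354, -226, 70], "turn": [0, 0, -0.106], "grip": 1}, {"xyz": [354, -226, 70], "turn": [0, 0, -0.106], "grip": 1}, {"xyz": [354, -226, 70], "turn": [0, 0, -0.106], "grip": 1}, {"xyz": [354, -226, 70], "turn": [0, 0, -0.106], "grip": 1}]}}

```text
clock: 1.2
tcp_pos: [0.4399, -0.2307, 0.1606]
orientation: [-0.001, 0.98, 0.199, -0.0]
wrist_force: [-1.0, -0.2, -0.2]
finger_gap: 0.0856
grip_force: 0.0
```

Run:
```python
from h import *
c=shot('wrist','w1.png');t=shot('top','top2.png');move(439,-234,160)
R=c['view'][:3,:3];print(-R.T@c['view'][:3,3],R.round(2).tolist())
g=cv2.cvtColor(t['color'],cv2.COLOR_BGR2HSV);m=cv2.inRange(g,(105,120,50),(125,255,255))
g=cv2.cvtColor(c['color'],cv2.COLOR_BGR2GRAY);print(g[::48,::64])
```

```text
shift [-0.1  0.6  1.2] turn [0.    0.001 0.001] tcp [ 438.8 -233.4  161.2] gap 85.2 t 1.3
[ 0.50430184 -0.20289307  0.30286253] [[0.39, -0.92, -0.0], [-0.88, -0.37, 0.28], [-0.26, -0.11, -0.96]]
[[ 99  99 180 186 184 180 157 154]
 [177  99 185 185 189 189 255 157]
 [ 95 181 184 185 190 196 176 189]
 [ 95  96  97 186 189 187 181 190]
 [181 186 179 183 149 187 189 186]
 [181 178 189  42 177 185 191 175]
 [192 186  18 176 192 144  18 169]
 [ 24  23  24 154 161 175  24  24]]
```

View pics/w1.png

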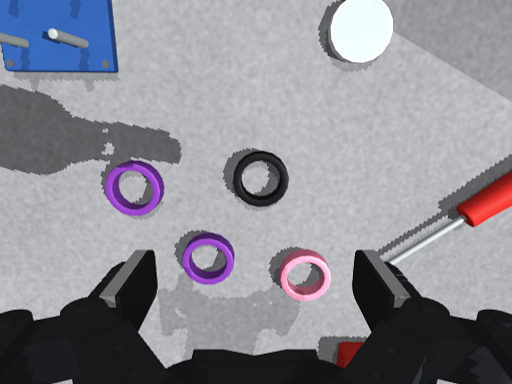

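Wrist view: black spacer at (260,178), lens at (361,30), a corner of the holder at top left, purple and pink rings below.

Run:
```python
from h import *
c=shot('wrist');hsv=cv2.cvtColor(c['color'],cv2.COLOR_BGR2HSV)
k=blob(c,cv2.inRange(hsv,(0,0,0),(180,255,62)),260,178,38);print(k[:,0].min(0),k[:,0].max(0),circ(c,k,.014))
k=blob(c,cv2.inRange(hsv,(0,0,225),(180,255,255)),361,30,40);print('lens',circ(c,k,.012))
b=cv2.inRange(hsv,(100,120,50),(125,255,255))
print('edge corner',ray(c,117,71,.012)*1000,ray(c,8,71,.012)*1000, ray(c,113,3,.012)*1000)
print('depth ring',[pt(c,u,v).round(4) for u,v in((260,157),(238,178),(282,178))])
p=circ(c,k,.014)
```

```text
[230 148] [284 203] [ 442.1 -234.    49.    50.8]
lens [ 586.2 -260.3   48.8   49.5]
edge corner [479.43686886 -93.07139389  12.        ] [444.81045448 -10.26946938  12.        ] [526.52783726 -76.2422096   12.        ]
depth ring [array([ 0.4595, -0.2294,  0.0146]), array([ 0.4338, -0.2188,  0.0112]), array([ 0.4497, -0.2549,  0.0145])]
```

Request:
{"name": "apply_moves", "arguments": {"rows": [{"xyz": [1.5, 2, 40], "turn": [0, 0, 0], "grip": 1}, {"xyz": [1.5, 2, 80], "turn": [0, 0, 0], "grip": 1}, {"xyz": [1.5, 2, 115], "turn": [0, 0, 0], "grip": 1}, {"xyz": [1.5, 2, 140], "turn": [0, 0, 0], "grip": 1}, {"xyz": [1.5, 2, 157], "turn": [0, 0, 0], "grip": 1}, {"xyz": [1.5, 2, 157], "turn": [0, 0, 0], "grip": 1}, {"xyz": [1.5, 2, 157], "turn": [0, 0, 0], "grip": 0.5}, {"xyz": [1.5, 2, 157], "turn": [0, 0, 0], "grip": 0.5}, {"xyz": [1.5, 2, 157], "turn": [0, 0, 0], "grip": 0.5}, {"xyz": [1.5, 2, 157], "turn": [0, 0, 0], "grip": 0.5}, {"xyz": [1.5, 2, 157], "turn": [0, 0, 0], "grip": 0.5}, {"xyz": [1.5, 2, 157], "turn": [0, 0, 0], "grip": 0.5}], "force": 35}}

```text
clock: 2.35
tcp_pos: [0.4422, -0.2361, 0.0064]
orientation: [0.002, 0.981, 0.196, 0.001]
wrist_force: [-2.4, -1.9, 5.3]
finger_gap: 0.0476
grip_force: 36.0
```

Request:
{"name": "apply_moves", "arguments": {"rows": [{"xyz": [0, 0, -40], "turn": [0, 0, 0], "grip": 0.4}, {"xyz": [0, 0, -80], "turn": [0, 0, 0], "grip": 0.4}, {"xyz": [20, -24, -110], "turn": [0, 0, 0], "grip": 0.4}, {"xyz": [45, -55, -125], "turn": [0, 0, 0], "grip": 0.4}, {"xyz": [70, -85, -130], "turn": [0, 0, 0], "grip": 0.4}, {"xyz": [95, -115, -130], "turn": [0, 0, 0], "grip": 0.4}, {"xyz": [115, -140, -130], "turn": [0, 0, 0], "grip": 0.4}, {"xyz": [128, -156, -130], "turn": [0, 0, 0], "grip": 0.4}, {"xyz": [136, -165, -130], "turn": [0, 0, 0], "grip": 0.4}, {"xyz": [136, -165, -130], "turn": [0, 0, 0], "grip": 0.4}, {"xyz": [136, -165, -130], "turn": [0, 0, 0], "grip": 0.4}]}}

```text
clock: 3.27
tcp_pos: [0.5033, -0.0299, 0.1349]
orientation: [0.001, 0.98, 0.197, 0.0]
wrist_force: [-0.2, -0.7, -0.0]
finger_gap: 0.0477
grip_force: 36.7
```

Run:
```python
from h import *
c=shot('wrist','w2.png');move(503,-30,134)
hsv=cv2.cvtColor(c['color'],cv2.COLOR_BGR2HSV);m=cv2.inRange(hsv,(100,120,50),(125,255,255))
k=cv2.convexHull(cv2.findNonZero(cv2.morphologyEx(m,cv2.MORPH_OPEN,np.ones((5,5)))))
P=np.array([ray(c,a,b,.012)[:2] for a,b in k[:,0]+0.0],np.float32)*1000;print(cv2.minAreaRect(P),k[:,0].min(0),k[:,0].max(0))
```

```text
shift [ 0.1 -0.5  0.7] turn [ 0.001 -0.    -0.   ] tcp [503.1 -30.5 134.7] gap 47.3 t 3.3167
((503.6141357421875, -28.22722625732422), (89.25224304199219, 88.87783813476562), 22.4204158782959) [198 131] [309 236]
```

View pics/w2.png

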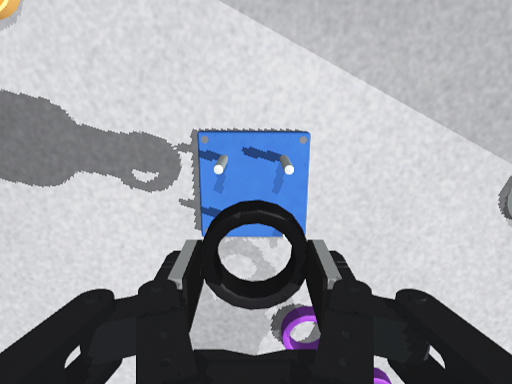

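Wrist view: the spacer is centred between the pads at (254,253), and the holder plate spans (198–309, 131–236) with its far rods at (218,169) and (288,169).

Run:
```python
from h import *
c=shot('wrist')
P=[ray(c,u,v,.1445)*1000 for u,v in((202,252),(307,252),(254,200),(254,308))]
for p in P:print(p.round(1))
print('rods',[(ray(c,u,v,.057)*1000).round(1) for u,v in((218,169),(288,169))])
a=np.radians(22.5);X=np.array([np.cos(a),np.sin(a)]);Y=np.array([-X[1],X[0]]);o=np.array([503.5,-28.2])
print('expected rods',o+24*X+24*Y,o+24*X-24*Y)
move(503.5,-28.2,17,-67.5)
```

```text
[499.2  -6.6 144.5]
[516.8 -49.  144.5]
[529.9 -18.5 144.5]
[481.9 -38.4 144.5]
rods [array([515.9,   2. ,  57. ]), array([534.1, -41.5,  57. ])]
expected rods [516.4887064    3.15751116] [534.85751116 -41.1887064 ]
shift [  1.6  -2.4 117.5] turn [ 0.001 -0.     0.002] tcp [502.9 -30.9 134.5] gap 47.5 t 3.3667
```

Request:
{"name": "apply_moves", "arguments": {"rows": [{"xyz": [0, -1, 25], "turn": [0, 0, 0], "grip": 0.4}, {"xyz": [0, -1, 50], "turn": [0, 0, 0], "grip": 0.4}, {"xyz": [0, -1, 70], "turn": [0, 0, 0], "grip": 0.4}, {"xyz": [0, -1, 85], "turn": [0, 0, 0], "grip": 0.4}, {"xyz": [0, -1, 97], "turn": [0, 0, 0], "grip": 0.4}, {"xyz": [0, -1, 107], "turn": [0, 0, 0], "grip": 0.4}, {"xyz": [0, -1, 113], "turn": [0, 0, 0], "grip": 0.4}, {"xyz": [0, -1, 116], "turn": [0, 0, 0], "grip": 0.4}, {"xyz": [0, -1, 116], "turn": [0, 0, 0], "grip": 0.4}, {"xyz": [0, -1, 116], "turn": [0, 0, 0], "grip": 0.4}]}}

```text
clock: 4.2
tcp_pos: [0.5032, -0.0296, 0.0189]
orientation: [0.0, 0.981, 0.196, 0.001]
wrist_force: [-0.1, -0.3, -0.6]
finger_gap: 0.0474
grip_force: 36.7
```

Request:
{"name": "apply_moves", "arguments": {"rows": [{"xyz": [0, 0, 1], "turn": [0, 0, 0], "grip": 0.4}, {"xyz": [0, 0, 1], "turn": [0, 0, 0], "grip": 0.4}, {"xyz": [0, 0, 1], "turn": [0, 0, 0], "grip": 0.75}, {"xyz": [0, 0, 1], "turn": [0, 0, 0], "grip": 0.75}, {"xyz": [0, 0, 1], "turn": [0, 0, 0], "grip": 0.75}, {"xyz": [0, 0, 1], "turn": [0, 0, 0], "grip": 0.75}, {"xyz": [0, 0, -20], "turn": [0, 0, 0], "grip": 0.75}, {"xyz": [0, 0, -55], "turn": [0, 0, 0], "grip": 0.75}, {"xyz": [0, 0, -95], "turn": [0, 0, 0], "grip": 0.75}, {"xyz": [0, 0, -130], "turn": [0, 0, 0], "grip": 1}, {"xyz": [0, 0, -130], "turn": [0, 0, 0], "grip": 1}]}}

```text
clock: 5.12
tcp_pos: [0.5068, -0.0298, 0.1553]
orientation: [0.002, 0.98, 0.197, 0.005]
wrist_force: [1.2, 0.3, 1.1]
finger_gap: 0.0842
grip_force: 0.0
```

Run:
```python
from h import *
c=shot('wrist','w3.png');move(586,-260,150,-67.5)
hsv=cv2.cvtColor(c['color'],cv2.COLOR_BGR2HSV);m=cv2.inRange(hsv,(0,0,0),(180,255,60))
print(env.get_state()['wrist_force'].round(1))
```

```text
shift [-14.8 243.5   3.5] turn [ 0.005 -0.007  0.003] tcp [505.7 -29.6 152.4] gap 85.6 t 5.1667
[ 1.6  0.2 -0.6]
```

View pics/w3.png

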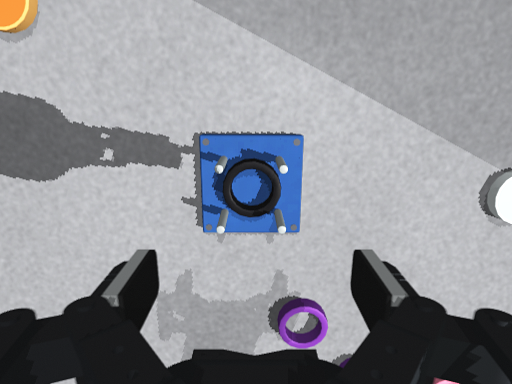

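The spacer sits flat between the four rods at (251,187). Next is the lens.

Request:
{"name": "apply_moves", "arguments": {"rows": [{"xyz": [-12, 244, 0], "turn": [0, 0, 0], "grip": 1}, {"xyz": [-12, 244, 0], "turn": [0, 0, 0], "grip": 1}, {"xyz": [-12, 244, 0], "turn": [0, 0, 0], "grip": 1}, {"xyz": [-12, 244, 0], "turn": [0, 0, 0], "grip": 1}, {"xyz": [-12, 244, 0], "turn": [0, 0, 0], "grip": 1}, {"xyz": [-12, 244, 0], "turn": [0, 0, 0], "grip": 1}, {"xyz": [-12, 244, 0], "turn": [0, 0, 0], "grip": 1}, {"xyz": [-12, 244, 0], "turn": [0, 0, 0], "grip": 1}, {"xyz": [-12, 244, 0], "turn": [0, 0, 0], "grip": 1}, {"xyz": [-12, 244, 0], "turn": [0, 0, 0], "grip": 1}]}}

```text
clock: 6.0
tcp_pos: [0.5848, -0.2573, 0.1474]
orientation: [-0.001, 0.98, 0.197, -0.001]
wrist_force: [-0.1, 0.5, 0.6]
finger_gap: 0.0851
grip_force: 0.0
```

Run:
```python
from h import *
c=shot('wrist','w4.png');s=env.get_state()
hsv=cv2.cvtColor(c['color'],cv2.COLOR_BGR2HSV)
q=c['view']@np.array([.586,-.26,.012,1]);u=c['camera_matrix']@q[:3];u=u/u[2];print(u)
print(hsv[int(u[1])-40:int(u[1])+41:10,int(u[0])].tolist())
for m in (cv2.inRange(hsv,(0,0,225),(180,255,255)),cv2.inRange(hsv,(85,25,120),(110,255,255))):
    k=blob(c,m,u[0],u[1],50);C=circ(c,k,.012);print(C,k[:,0].min(0),k[:,0].max(0))
move(C[0],C[1],2,-67.5)
```

```text
[258.78090148 182.82664421   1.        ]
[[113, 6, 160], [96, 12, 103], [91, 23, 254], [91, 23, 254], [91, 24, 254], [93, 24, 254], [93, 24, 254], [114, 7, 178], [108, 7, 184]]
[ 586.8 -260.    48.9   49.5] [231 154] [287 209]
[ 586.4 -259.6   42.9   43.1] [234 162] [268 206]
shift [  0.4   2.9 145.9] turn [-0.001  0.001  0.004] tcp [ 585.  -257.2  147.9] gap 85.3 t 6.05
```

Request:
{"name": "apply_moves", "arguments": {"rows": [{"xyz": [0.5, 3, 40], "turn": [0, 0, 0], "grip": 1}, {"xyz": [0.5, 3, 80], "turn": [0, 0, 0], "grip": 1}, {"xyz": [0.5, 3, 110], "turn": [0, 0, 0], "grip": 1}, {"xyz": [0.5, 3, 130], "turn": [0, 0, 0], "grip": 1}, {"xyz": [0.5, 3, 142], "turn": [0, 0, 0], "grip": 1}, {"xyz": [0.5, 3, 145], "turn": [0, 0, 0], "grip": 1}, {"xyz": [0.5, 3, 145], "turn": [0, 0, 0], "grip": 0.4}, {"xyz": [0.5, 3, 145], "turn": [0, 0, 0], "grip": 0.4}, {"xyz": [0.5, 3, 145], "turn": [0, 0, 0], "grip": 0.4}, {"xyz": [0.5, 3, 145], "turn": [0, 0, 0], "grip": 0.4}, {"xyz": [0.5, 3, 145], "turn": [0, 0, 0], "grip": 0.4}, {"xyz": [0.5, 3, 145], "turn": [0, 0, 0], "grip": 0.4}], "force": 40}}

```text
clock: 7.05
tcp_pos: [0.5888, -0.262, 0.006]
orientation: [0.001, 0.98, 0.197, 0.002]
wrist_force: [-0.4, 1.5, 6.2]
finger_gap: 0.0475
grip_force: 40.3
```

Request:
{"name": "apply_moves", "arguments": {"rows": [{"xyz": [0, 0, -25], "turn": [0, 0, 0], "grip": 0.4}, {"xyz": [0, 0, -60], "turn": [0, 0, 0], "grip": 0.4}, {"xyz": [2, -30, -95], "turn": [0, 0, 0], "grip": 0.4}, {"xyz": [4, -65, -120], "turn": [0, 0, 0], "grip": 0.4}, {"xyz": [6, -100, -130], "turn": [0, 0, 0], "grip": 0.4}, {"xyz": [8, -140, -130], "turn": [0, 0, 0], "grip": 0.4}, {"xyz": [9, -175, -130], "turn": [0, 0, 0], "grip": 0.4}, {"xyz": [10, -205, -130], "turn": [0, 0, 0], "grip": 0.4}, {"xyz": [11, -230, -130], "turn": [0, 0, 0], "grip": 0.4}, {"xyz": [11, -246, -130], "turn": [0, 0, 0], "grip": 0.4}, {"xyz": [11, -246, -130], "turn": [0, 0, 0], "grip": 0.4}, {"xyz": [11, -246, -130], "turn": [0, 0, 0], "grip": 0.4}]}}

```text
clock: 8.05
tcp_pos: [0.503, -0.0297, 0.1346]
orientation: [0.001, 0.98, 0.197, 0.001]
wrist_force: [0.6, -0.2, 0.0]
finger_gap: 0.0472
grip_force: 41.2
```

Run:
```python
from h import *
c=shot('wrist','w5.png');move(503.2,-29,35,-67.5)
c=shot('wrist');move(503.2,-29,35,-67.5)
```

```text
shift [ 0.2 -1.6 99.4] turn [ 0.002 -0.002  0.004] tcp [503.4 -30.4 134.4] gap 47.4 t 8.1
shift [ 0.2 -2.  99.1] turn [ 0.002 -0.002  0.003] tcp [503.5 -30.9 134.1] gap 47.1 t 8.15
```

View pics/w5.png

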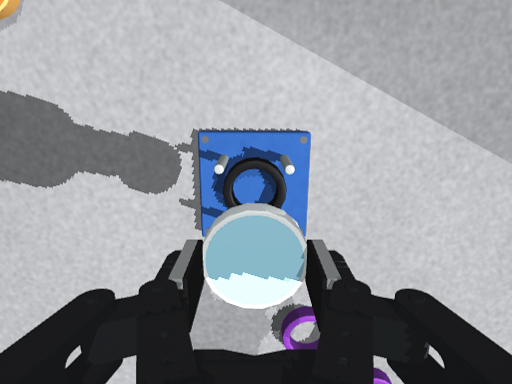

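The lens is held flat and centred at (254,256), with the spacer seated behind it.

Request:
{"name": "apply_moves", "arguments": {"rows": [{"xyz": [0, -1, 25], "turn": [0, 0, 0], "grip": 0.4}, {"xyz": [0, -1, 45], "turn": [0, 0, 0], "grip": 0.4}, {"xyz": [0, -1, 62], "turn": [0, 0, 0], "grip": 0.4}, {"xyz": [0, -1, 75], "turn": [0, 0, 0], "grip": 0.4}, {"xyz": [0, -1, 85], "turn": [0, 0, 0], "grip": 0.4}, {"xyz": [0, -1, 92], "turn": [0, 0, 0], "grip": 0.4}, {"xyz": [0, -1, 96], "turn": [0, 0, 0], "grip": 0.4}, {"xyz": [0, -1, 99], "turn": [0, 0, 0], "grip": 0.4}, {"xyz": [0, -1, 99], "turn": [0, 0, 0], "grip": 0.4}, {"xyz": [0, -1, 99], "turn": [0, 0, 0], "grip": 0.4}]}}

```text
clock: 8.98
tcp_pos: [0.5027, -0.0294, 0.0348]
orientation: [0.0, 0.98, 0.197, 0.0]
wrist_force: [0.5, 0.1, -0.6]
finger_gap: 0.0474
grip_force: 41.3
```

Creep down until contact.

Request:
{"name": "apply_moves", "arguments": {"rows": [{"xyz": [0, 0, 1], "turn": [0, 0, 0], "grip": 0.4}, {"xyz": [0, 0, 1], "turn": [0, 0, 0], "grip": 0.4}, {"xyz": [0, 0, 1], "turn": [0, 0, 0], "grip": 0.4}]}}

```text
clock: 9.23
tcp_pos: [0.5028, -0.0293, 0.034]
orientation: [0.0, 0.98, 0.197, 0.001]
wrist_force: [-0.3, -0.1, 3.2]
finger_gap: 0.0473
grip_force: 41.7
```

Contact (3 N). Go a hair lower, then release.

Request:
{"name": "apply_moves", "arguments": {"rows": [{"xyz": [0, 0, 0.5], "turn": [0, 0, 0], "grip": 0.4}, {"xyz": [0, 0, 0.5], "turn": [0, 0, 0], "grip": 0.4}, {"xyz": [0, 0, 0.5], "turn": [0, 0, 0], "grip": 0.75}, {"xyz": [0, 0, 0.5], "turn": [0, 0, 0], "grip": 0.75}, {"xyz": [0, 0, 0.5], "turn": [0, 0, 0], "grip": 0.75}, {"xyz": [0, 0, 0.5], "turn": [0, 0, 0], "grip": 0.75}, {"xyz": [0, 0, -20], "turn": [0, 0, 0], "grip": 0.75}, {"xyz": [0, 0, -50], "turn": [0, 0, 0], "grip": 0.75}, {"xyz": [0, 0, -90], "turn": [0, 0, 0], "grip": 0.75}, {"xyz": [0, 0, -115], "turn": [0, 0, 0], "grip": 1}, {"xyz": [0, 0, -115], "turn": [0, 0, 0], "grip": 1}, {"xyz": [0, 0, -115], "turn": [0, 0, 0], "grip": 1}]}}

```text
clock: 10.23
tcp_pos: [0.5035, -0.0295, 0.1498]
orientation: [0.001, 0.98, 0.197, 0.002]
wrist_force: [-0.4, 0.2, -0.3]
finger_gap: 0.0853
grip_force: 0.0
```

Run:
```python
from h import *
c=shot('wrist','w6.png');move(440,252,150,-67.5);move(440,252,150,-112.5)
```

```text
shift [  51.  -283.4   -1.9] turn [ 0.    -0.     0.003] tcp [502.2 -29.2 148.2] gap 85.4 t 10.2833
shift [  51.  -283.4   -1.9] turn [ 0.    -0.001  0.789] tcp [502.2 -29.2 148.2] gap 85.4 t 10.2833
```

View pics/w6.png

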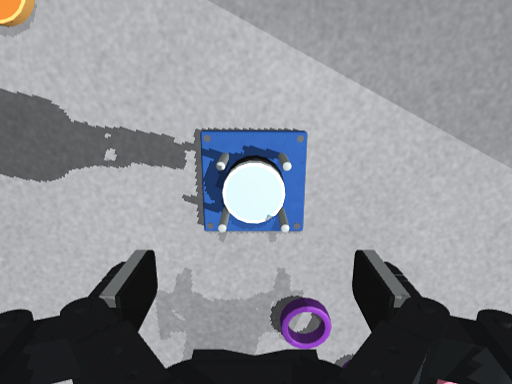

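The lens lies flat on the spacer at (254,191), inside the rods. Next is the ring.

Request:
{"name": "apply_moves", "arguments": {"rows": [{"xyz": [51, -283, 0], "turn": [0, 0, 0], "grip": 1}, {"xyz": [51, -283, 0], "turn": [0, 0, 0], "grip": 1}, {"xyz": [51, -283, 0], "turn": [0, 0, 0], "grip": 1}, {"xyz": [51, -283, 0], "turn": [0, 0, 0], "grip": 1}, {"xyz": [51, -283, 0], "turn": [0, 0, 0], "grip": 1}, {"xyz": [51, -283, 0], "turn": [0, 0, 0], "grip": 1}, {"xyz": [51, -283, 0], "turn": [0, 0, 0], "grip": 1}, {"xyz": [51, -283, 0], "turn": [0, 0, 0], "grip": 1}, {"xyz": [51, -283, 0], "turn": [0, 0, 0], "grip": 1}, {"xyz": [51, -283, 0], "turn": [0, 0, 0], "grip": 1}, {"xyz": [51, -283, 0], "turn": [0, 0, 0], "grip": 1}, {"xyz": [51, -283, 0], "turn": [0, 0, 0], "grip": 1}]}}

```text
clock: 11.28
tcp_pos: [0.4402, 0.2502, 0.1476]
orientation: [0.0, 0.981, 0.196, -0.001]
wrist_force: [0.2, -0.5, -0.5]
finger_gap: 0.0849
grip_force: 0.0
```

Run:
```python
from h import *
c=shot('wrist','w7.png')
hsv=cv2.cvtColor(c['color'],cv2.COLOR_BGR2HSV)
q=c['view']@np.array([.440,.252,.012,1]);u=c['camera_matrix']@q[:3];u=u/u[2];print(u)
k=blob(c,cv2.inRange(hsv,(8,100,60),(30,255,255)),u[0],u[1],55);C=circ(c,k,.01);print(C,k[:,0].min(0),k[:,0].max(0))
move(C[0],C[1],3,-67.5)
```

```text
[253.09565398 182.27719866   1.        ]
[442.1 253.   49.4  50.3] [225 150] [281 206]
shift [  2.8  -1.9 144.9] turn [0.    0.001 0.001] tcp [440.4 250.3 147.9] gap 85.3 t 11.3333
```

View pics/w7.png

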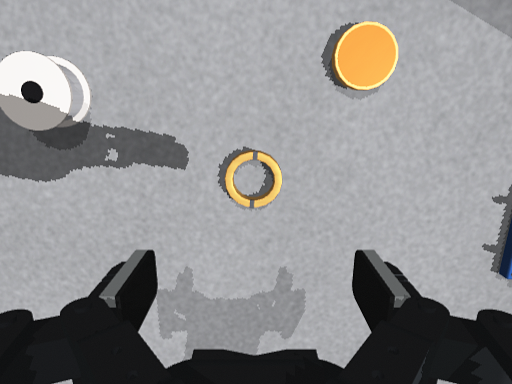

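The brass ring with its two dark notches is at (253,180). The amber disc (365,56) and the spool are well clear.

Request:
{"name": "apply_moves", "arguments": {"rows": [{"xyz": [2.5, -2, 40], "turn": [0, 0, 0], "grip": 1}, {"xyz": [2.5, -2, 80], "turn": [0, 0, 0], "grip": 1}, {"xyz": [2.5, -2, 110], "turn": [0, 0, 0], "grip": 1}, {"xyz": [2.5, -2, 130], "turn": [0, 0, 0], "grip": 1}, {"xyz": [2.5, -2, 141], "turn": [0, 0, 0], "grip": 1}, {"xyz": [2.5, -2, 144], "turn": [0, 0, 0], "grip": 1}, {"xyz": [2.5, -2, 144], "turn": [0, 0, 0], "grip": 0.4}, {"xyz": [2.5, -2, 144], "turn": [0, 0, 0], "grip": 0.4}, {"xyz": [2.5, -2, 144], "turn": [0, 0, 0], "grip": 0.4}, {"xyz": [2.5, -2, 144], "turn": [0, 0, 0], "grip": 0.4}, {"xyz": [2.5, -2, 144], "turn": [0, 0, 0], "grip": 0.4}, {"xyz": [2.5, -2, 144], "turn": [0, 0, 0], "grip": 0.4}], "force": 40}}

```text
clock: 12.33
tcp_pos: [0.4429, 0.2545, 0.0061]
orientation: [0.0, 0.981, 0.196, 0.002]
wrist_force: [-0.8, -2.1, 5.3]
finger_gap: 0.0467
grip_force: 40.4
```

Request:
{"name": "apply_moves", "arguments": {"rows": [{"xyz": [0, 0, -25], "turn": [0, 0, 0], "grip": 0.4}, {"xyz": [0, 0, -60], "turn": [0, 0, 0], "grip": 0.4}, {"xyz": [-5, 30, -95], "turn": [0, 0, 0], "grip": 0.4}, {"xyz": [-12, 65, -120], "turn": [0, 0, 0], "grip": 0.4}, {"xyz": [-18, 100, -130], "turn": [0, 0, 0], "grip": 0.4}, {"xyz": [-26, 140, -130], "turn": [0, 0, 0], "grip": 0.4}, {"xyz": [-33, 175, -130], "turn": [0, 0, 0], "grip": 0.4}, {"xyz": [-39, 210, -130], "turn": [0, 0, 0], "grip": 0.4}, {"xyz": [-46, 245, -130], "turn": [0, 0, 0], "grip": 0.4}, {"xyz": [-51, 270, -130], "turn": [0, 0, 0], "grip": 0.4}, {"xyz": [-53.5, 285, -130], "turn": [0, 0, 0], "grip": 0.4}, {"xyz": [-53.5, 285, -130], "turn": [0, 0, 0], "grip": 0.4}]}}

```text
clock: 13.33
tcp_pos: [0.5036, -0.0324, 0.1354]
orientation: [0.001, 0.981, 0.195, 0.001]
wrist_force: [0.2, 0.6, -0.0]
finger_gap: 0.0468
grip_force: 41.6
```

Run:
```python
from h import *
shot('wrist');c=shot('wrist','w8.png');move(503,-29.3,47,-67.5)
```

```text
shift [ 0.6 -0.1 87.9] turn [ 0.    -0.001  0.002] tcp [502.4 -29.6 134.9] gap 46.8 t 13.4333
```

View pics/w8.png

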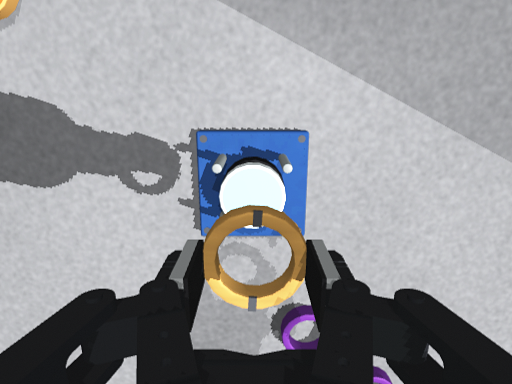

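The ring is held flat at (255,258), with the lens in place behind it.

Request:
{"name": "apply_moves", "arguments": {"rows": [{"xyz": [0, 0, 25], "turn": [0, 0, 0], "grip": 0.4}, {"xyz": [0, 0, 45], "turn": [0, 0, 0], "grip": 0.4}, {"xyz": [0, 0, 60], "turn": [0, 0, 0], "grip": 0.4}, {"xyz": [0, 0, 72], "turn": [0, 0, 0], "grip": 0.4}, {"xyz": [0, 0, 80], "turn": [0, 0, 0], "grip": 0.4}, {"xyz": [0, 0, 85], "turn": [0, 0, 0], "grip": 0.4}, {"xyz": [0, 0, 87], "turn": [0, 0, 0], "grip": 0.4}, {"xyz": [0, 0, 88], "turn": [0, 0, 0], "grip": 0.4}, {"xyz": [0, 0, 88], "turn": [0, 0, 0], "grip": 0.4}, {"xyz": [0, 0, 88], "turn": [0, 0, 0], "grip": 0.4}]}}

```text
clock: 14.27
tcp_pos: [0.5027, -0.0292, 0.047]
orientation: [0.0, 0.98, 0.197, 0.001]
wrist_force: [0.8, 0.4, -0.4]
finger_gap: 0.0472
grip_force: 41.6
```

Request:
{"name": "apply_moves", "arguments": {"rows": [{"xyz": [0, 0, 1], "turn": [0, 0, 0], "grip": 0.4}, {"xyz": [0, 0, 1], "turn": [0, 0, 0], "grip": 0.4}, {"xyz": [0, 0, 1], "turn": [0, 0, 0], "grip": 0.4}]}}

```text
clock: 14.52
tcp_pos: [0.5028, -0.0294, 0.0461]
orientation: [0.0, 0.98, 0.197, 0.001]
wrist_force: [-0.6, 1.6, 4.8]
finger_gap: 0.047
grip_force: 42.2
```

Request:
{"name": "apply_moves", "arguments": {"rows": [{"xyz": [0, 0, 0], "turn": [0, 0, 0], "grip": 0.75}, {"xyz": [0, 0, 0], "turn": [0, 0, 0], "grip": 0.75}, {"xyz": [0, 0, 0], "turn": [0, 0, 0], "grip": 0.75}, {"xyz": [0, 0, 0], "turn": [0, 0, 0], "grip": 0.75}, {"xyz": [0, 0, -15], "turn": [0, 0, 0], "grip": 0.75}, {"xyz": [0, 0, -40], "turn": [0, 0, 0], "grip": 0.75}, {"xyz": [0, 0, -75], "turn": [0, 0, 0], "grip": 0.75}, {"xyz": [0, 0, -110], "turn": [0, 0, 0], "grip": 1}, {"xyz": [0, 0, -110], "turn": [0, 0, 0], "grip": 1}, {"xyz": [0, 0, -110], "turn": [0, 0, 0], "grip": 1}]}}

```text
clock: 15.35
tcp_pos: [0.5039, -0.0296, 0.1575]
orientation: [0.001, 0.98, 0.197, 0.002]
wrist_force: [-1.1, -0.5, -0.7]
finger_gap: 0.0851
grip_force: 0.0
```

Run:
```python
from h import *
c=shot('wrist','w9.png')
print([pt(c,u,v).round(3) for u,v in((230,195),(278,195),(232,190))])
```

```text
[array([ 0.495, -0.013,  0.05 ]), array([ 0.509, -0.047,  0.051]), array([ 0.496, -0.013,  0.04 ])]
```

View pics/w9.png

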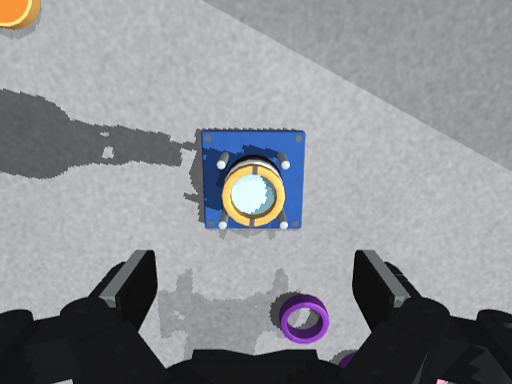

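The ring lies flat at (253,195) on the lens, inside the four rods. Its top measures about 51 mm, close to the expected 52 mm.

```bash
python3 -c "
from workcell import ticket
print(ticket.hand_in())"
```

```text
the job is handed in; nothing more can be done
None
```

The lens stack is built in the holder in the order asked (spacer, lens, brass ring), each part flat between the rods and released, and the job was handed in at about 15 s; the hand-in gave no verdict.

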